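Uncap a microscope objective and run its correction collar to the end stop

ROBOT

A 6-joint arm with a two-finger parallel gripper is mounted at the origin on the work surface. World frame = base frame: x ahead of the robot, y to its left, z up, the work surface at z = 0. Lengths are in m, angles in degrees, forces in N, time in s.
With the tool pointing down it reaches from about 0.325 to 0.875 m from the base axis. Payload 4.4 kg.
Tool frame: the origin (TCP) lies midway between the tips of the shut fingers; the grasp point (between the pads) lies 19 mm behind it (arm.grasp_offset is the distance from the TCP to the grasp point, in m); x points along the fingers, y is the direction in which the jaws open and shut, and the axes are right-handed (so a half turn about x gives the same grasp; the last joint's range is limited). The gripper opens to 85 mm and grips with 20 to 120 N. Pads are 22 mm wide; open, the fingers measure 114 mm over their backs; the gripper's body (76 mm by 85 mm) begins 54 mm behind the grasp point. The pads swing forward as they close: fully open they stand 13 mm farther back than shut.
Start: joints at [-74.227, 11.837, 88.321, -0, 79.842, -8.623], TCP at [0.237, -0.524, 0.231] pointing down, gripper open.
Joint ranges: [-156.59, 156.59], [-49.26, 127.26], [12.9, 141.05], [-63.56, 243.56], [4.71, 150.69], [-161.64, 161.64]. Speed limits (degrees/s): [159.86, 159.86, 180, 180, 180, 180].

INTERFACE

Orientations are given as a 3x3 rotation matrix whose columns are the frame's x, y, z axes.
In Python, from workcell import arm gives the robot as it stands.
- The arm moves only by the tool servo_tool, never from a script. Its argument "deltas" is a list of rows, each an object of numbers: "tx", "ty", "tz": the shift along the tool's x, y, z in mm; "twist": the turn about the tool's x in degrees. A call has 1 to 5 rows; each row is the pose to reach, as a shift and turn from the pose commanded when the call began, along the tool's axes at that moment; what a row does not reach only later rows make up. A row lasts 1/8 s, in which the tool goes at most 62.5 mm and 10.7 degrees, less where a joint would pass 70% of its speed; a pose out of reach is approached as far as the arm can. A call with a gripper value outside its range is refused whole. "grip" is the finger opening in mm, from 0 to 85.4, set as the call begins (left out, the last holds). The fingers move at their own pace and stop on an object; the grip force is fixed at half the most. Time passes only in rows, so rows that repeat a pose let the fingers close. It gives the time, the measured TCP pose, the force and the opening at its end, in the units of the state.
- arm.read_state(): the state, without advancing time (a new reading comes with each control period).
- arm.grab_frame(name): name is "scene" or "top"; returns a dict with "image" (400x640x3 uint8, red, green, blue), "intrinsics" (3x3 intrinsics, pixels), "extrinsics" (4x4, takes a point from world to camera coordinates). Camera axes: x right, y up, looking along -z (the intrinsics and any distortion apply to the point x, -y, -z); pixel columns grow to the right and rows downward; lengths in m; the calibration is good to about 2 mm. A picture is of the moment at which its call begins. There is no depth.
- arm.sign_off(): hands the job in, once; it reports no verdict.
Trained networks look in a picture, given as the dict that the camera call returned (one of the last four; its "shot" number tells which), for a name from the list of things; names that differ only in an ending like _2 or _b are one class to them, and where a whole thing is asked for, a point or a joint stands for the part that bears it (a point fixed in the world has none). Each returns a list of dicts, best first, with "p" (0 to 1); they miss things now and then, are a little off and sometimes report something else, mostly with a low value. They report only what shows in the picture. A call takes as long as a camera call. They do not tell look-alikes from the thing itself.
- arm.recognise(thing, picture): "pixel" ([row, column] in pixels, amid what is visible of it).
The state is a dict: "time": time; "qpos": joint angles; "joint_vel": joint speeds; "joint_torque": joint torques, N m; "position": TCP position; "ee_rot": TCP orientation; "force": force on the tool from outside, world axes, zero at the start; "torque": the same for the moment, N m; "finger_gap": opening from 0.0 (shut) to 1.0 (fully open).
Only numpy, scipy, OpenCV 4.12 (cv2) and the standard library are available. Lean on these libraries where they do the work, as an engineer would, in place of code of your own. Each camera call takes 0.05 s, during which the arm holds its last target. There are 200 camera calls.

TASK

Take the blue dust cap off the objective of the microscope and stand it, open side down, in the green tray. Then turn the objective's slim knurled correction collar anticlockwise, seen from above, until it comes up against its end stop: finger-tight only, so that the objective is not unscrewed with it, and without touching the fixed rings above and below the collar. Let go and leave everything else where it stands.

Things in the scene. Friction and masses are not known exactly. Their poses are not given: they have to be found in the camera images.
- imager: Fixed white microscope base, 250 x 200 x 60 mm; origin at the centre of its underside, straight below the objective's axis. Its two stage rails run along x at y = +-86 mm, up to 94 mm high. The objective stands upright in the middle of the deck, screwed into a round nosepiece 72 mm above the origin, and reaches up to 132 mm.
- collar_center (a point): Centre of the slim black knurled collar on the objective, half-way up on its upright axis: 38 mm diameter, 10 mm high. Fixed ring below: 42 mm diameter, its top a ledge 7 mm below this point. Fixed ring above: 32 mm diameter, from 7 to 15 mm above this point; then the nose narrows to 23 mm, its tip 31 mm above this point.
- collar (a joint): Angle of the collar against the objective, rad; grows as the collar turns anticlockwise seen from above. It turns stiffly (needs 0.12 N m) and stays where it is left, until it meets a hard end stop inside. The stop cannot be seen, is not marked and varies: 0.55 to 1.45 rad (30 to 85 degrees) anticlockwise of the start; feel for it. A white dot on the collar turns with it.
- objective (a joint): Angle of the whole objective in its thread, rad; 0 at the start, grows as it unscrews (anticlockwise seen from above). It begins to unscrew when the collar or the fixed rings are twisted with more than about 0.19 N m, as by pushing on after the collar has met its stop.
- cap_center (a point): Centre, half-way up, of the loose blue plastic dust cap: an upturned cup, 46 mm outer diameter, 39.5 mm tall, wall 2.5 mm, about 22 g, open below. It sits over the objective's nose and collar with 1.5 mm of play round the collar, resting on the nose; straight up by 40 mm clears it. z points up when it stands open side down.
- tray: Shallow open green plastic tray, 130 x 120 x 20 mm, wall and floor 4 mm, loose, 0.45 kg; origin at the centre of its underside. It lies to the left or right of the microscope.
- tube_rack: Red rack with capped tubes, 110 x 85 mm, 86 mm tall, loose; origin at the centre of its underside. To be left alone.
- media_bottle: Bottle with blue cap, 66 mm diameter, 140 mm tall, loose; origin at the centre of its underside. To be left alone.
- dish_stack: Stack of three closed culture dishes, 91 mm diameter, 45 mm tall, loose; origin at the centre of its underside. To be left alone.
Mind the look-alikes: they are no part of the job. Of the things shaped like the tray, the green one is meant.

How it is judged:
By the outcome, as a careful person would: the job done as asked, in the order asked, and still so for the second after the job is handed in, with the robot touching nothing.
It also fails if it takes over 72 s, if anything falls off the work surface, if the arm or the gripper's body presses on something with over 40 N, if the wrist force passes 120 N, or if a joint passes its speed limit or range.

## Working session

There is one attempt and no reset: what is moved stays moved. The work goes in short steps, Python scripts to look and compute and a tool call to move; the robot and the scene stay as the last step left them, time stands still between calls to the robot, and variables do not carry over. Pictures are saved under pics/ and viewed, about 8 in all and at most 12, crops included, and the job is handed in when it is done.

Besides the shell and the picture viewer there is one more tool, called as name(argument=value, ...) on one line, values as JSON. servo_tool: Moves the arm, as the interface text tells. Its arguments: {"type":"object","properties":{"deltas":{"type":"array"},"grip":{"type":"number"}},"required":["deltas"]}

```bash
mkdir -p pics; cat > h.py <<'E'
import numpy as np, cv2
from workcell import arm
def proj(f,P):
    c=f["extrinsics"]@np.append(P,1); c=c[:3]*[1,-1,-1]; p=f["intrinsics"]@c; return p[1]/p[2],p[0]/p[2]
def ray(f,rc,z):
    E=np.array(f["extrinsics"]);K=np.array(f["intrinsics"])
    d=np.linalg.inv(K)@[rc[1],rc[0],1]; d=d*[1,-1,-1]
    R=E[:3,:3];o=-R.T@E[:3,3];d=R.T@d
    return o+d*(z-o[2])/d[2]
def save(f,n,crop=None,s=1):
    im=f["image"][:,:,::-1]
    if crop: r0,r1,c0,c1=crop; im=im[r0:r1,c0:c1]
    cv2.imwrite("pics/"+n,cv2.resize(im,None,fx=s,fy=s,interpolation=cv2.INTER_CUBIC))
E
python3 - <<'E'
from h import *
np.set_printoptions(precision=4,suppress=True)
a=arm.grab_frame("scene");b=arm.grab_frame("top")
cv2.imwrite("pics/a.png",cv2.resize(np.hstack([a["image"],b["image"]])[:,:,::-1],None,fx=.625,fy=.625) if 0 else a["image"][:,:,::-1])
save(b,"b.png")
Z=dict(imager=.06,cap_center=.1325,collar_center=.101,tray=.01,tube_rack=.05,media_bottle=.07,dish_stack=.04)
for n,f in (("scene",a),("top",b)):
    E=f["extrinsics"];print(n,-E[:3,:3].T@E[:3,3],f["intrinsics"][0],[k for k in f])
    for t in Z:
        for d in arm.recognise(t,f)[:3]: print(t,round(d["p"],2),np.round(d["pixel"]),ray(f,d["pixel"],Z[t]))
s=arm.read_state();print(s)
E
```

```text
scene [ 1.0652 -0.8139  0.8489] [422.4091   0.     315.2133] ['image', 'intrinsics', 'extrinsics', 'shot']
imager 0.58 [211. 334.] [ 0.5431 -0.0522  0.06  ]
cap_center 0.55 [188. 329.] [ 0.5241 -0.0518  0.1325]
tray 0.94 [278. 177.] [ 0.3381 -0.4621  0.01  ]
tray 0.91 [228. 221.] [ 0.2886 -0.2631  0.01  ]
tray 0.75 [261. 259.] [ 0.4695 -0.2928  0.01  ]
tube_rack 0.55 [154. 373.] [0.4699 0.2855 0.05  ]
media_bottle 0.71 [178. 431.] [0.7021 0.244  0.07  ]
dish_stack 0.64 [296. 339.] [ 0.7184 -0.2805  0.04  ]
top [ 0.3476 -0.0762  1.0311] [374.2562   0.     318.1931] ['image', 'intrinsics', 'extrinsics', 'shot']
imager 0.97 [194. 299.] [ 0.5003 -0.0213  0.06  ]
cap_center 0.87 [187. 301.] [ 0.5077 -0.0284  0.1325]
tray 0.78 [212. 399.] [ 0.4627 -0.293   0.01  ]
tray 0.72 [282. 386.] [ 0.2749 -0.2547  0.01  ]
tray 0.61 [258. 464.] [ 0.3418 -0.4657  0.01  ]
tube_rack 0.66 [208. 173.] [0.4596 0.3119 0.05  ]
media_bottle 0.57 [122. 195.] [0.6889 0.2616 0.07  ]
dish_stack 0.64 [126. 394.] [ 0.6965 -0.2759  0.04  ]
{'time': 0.8, 'qpos': array([-74.2267,  11.8348,  88.3216,   0.0005,  79.8419,  -8.6224]), 'joint_vel': array([-0.0568, -0.0148, -0.0517, -0.1037, -0.0075, -0.0703]), 'joint_torque': array([ -0.0014, -38.3004, -29.1953,  -0.0003,   0.0008,   0.    ]), 'position': array([ 0.2375, -0.5237,  0.2313]), 'ee_rot': array([[ 0.    ,  0.413 , -0.9107],
       [-0.    , -0.9107, -0.413 ],
       [-1.    ,  0.    , -0.    ]]), 'force': array([0.828 , 0.2831, 0.708 ]), 'torque': array([-0.0431, -0.004 ,  0.028 ]), 'finger_gap': 0.9998229322196758}
```

View pics/a.png

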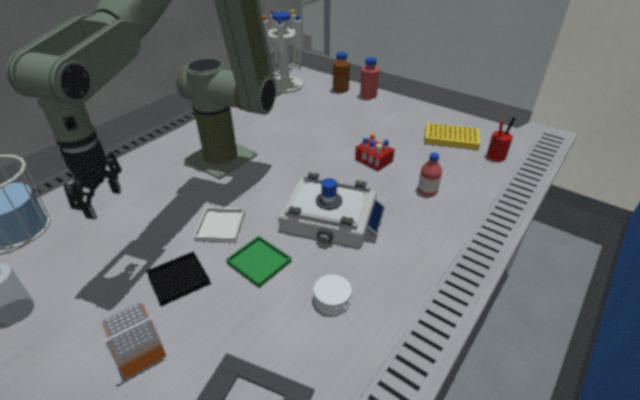

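View pics/b.png

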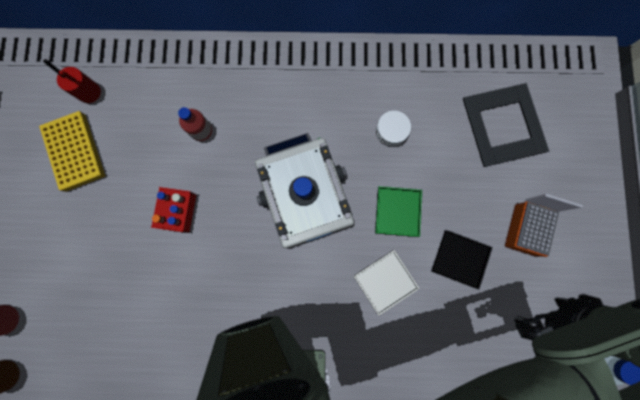

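```bash
python3 - <<'E'
from h import *
from scipy.optimize import least_squares
np.set_printoptions(precision=4,suppress=True)
fs=[arm.grab_frame(n) for n in("scene","top")]
cent=[]
for f,g in zip(fs,[(188,329),(187,301)]):
    im=f["image"].astype(int);m=((im[...,2]-im[...,0]>40)&(im[...,2]-im[...,1]>30)).astype(np.uint8)
    n,l,st,c=cv2.connectedComponentsWithStats(m)
    i=min(range(1,n),key=lambda k:np.hypot(c[k][1]-g[0],c[k][0]-g[1])+(st[k][4]<30)*100)
    print(st[i],c[i]);cent.append((l==i))
# render model: silhouette of cylinder convex hull, compare centroid
def model(f,P):
    t=np.linspace(0,2*np.pi,40);pts=[proj(f,P+np.array([.023*np.cos(a),.023*np.sin(a),z])) for a in t for z in(-.01975,.01975)]
    h=cv2.convexHull(np.array(pts,np.float32));M=cv2.moments(h);return np.array([M["m10"]/M["m00"],M["m01"]/M["m00"]]),M["m00"]
obs=[np.array(np.nonzero(m)).mean(1) for m in cent]
r=lambda P:np.concatenate([model(f,P)[0]-o for f,o in zip(fs,obs)])
s=least_squares(r,[.508,-.028,.115],diff_step=1e-4);print(s.x,s.fun,[ (model(f,s.x)[1],m.sum()) for f,m in zip(fs,cent)])
s2=least_squares(lambda q:r([*q,.1148]),[.508,-.028],diff_step=1e-4);print(s2.x,s2.fun)
# green tray
for f in fs:
    im=f["image"].astype(int);m=((im[...,1]-im[...,0]>40)&(im[...,1]-im[...,2]>40)).astype(np.uint8)
    n,l,st,c=cv2.connectedComponentsWithStats(m);i=1+np.argmax(st[1:,4]);print("tray",st[i],ray(f,c[i][::-1],.012))
p=arm.read_state();R=p["ee_rot"]
print(R.T@(np.append(s2.x,.2)-p["position"])*1000)
save(fs[0],"c.png",(150,260,270,400),5); 
E
```

```text
[321 178  16  19 241] [328.6846 186.5353]
[293 177  20  20 311] [302.2154 186.4244]
[ 0.51   -0.032   0.1196] [-0.0242  0.1209  0.0804  0.0702] [(301.27661208761856, np.int64(241)), (321.2711575445719, np.int64(311))]
[ 0.5097 -0.0308] [ 1.0642  0.27    0.5231 -0.3236]
tray [ 228  241   62   42 1356] [ 0.4686 -0.2949  0.012 ]
tray [ 376  188   45   48 1835] [ 0.4635 -0.2898  0.012 ]
[  31.2826 -336.4139 -451.4636]
```

View pics/c.png

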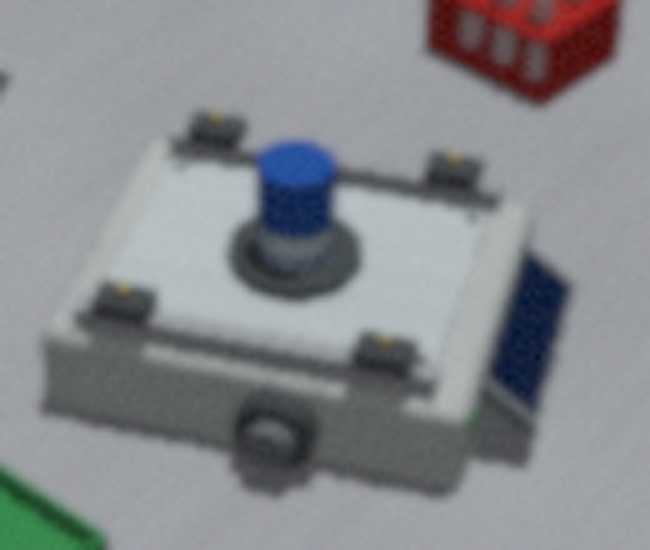

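Images: cap at scene (187,329) / top (186,302) on the microscope; green tray at scene (261,259) / top (212,399). Moving over the cap.

servo_tool(deltas=[{"ty": -36,"tz": -48},{"ty": -72,"tz": -96},{"ty": -108,"tz": -144},{"ty": -144,"tz": -192},{"ty": -180,"tz": -240}])

```text
invalid input
```

servo_tool(deltas=[{"ty": -36,"tz": -48},{"ty": -72,"tz": -96},{"ty": -108,"tz": -144},{"ty": -144,"tz": -192},{"ty": -156,"tz": -211}])

```text
invalid input
```

servo_tool(deltas=[{"tx": 0},{"tx": 0}])

```text
invalid input
```

```bash
python3 - <<'E'
from h import *
np.set_printoptions(precision=4,suppress=True)
s=arm.read_state();R=s["ee_rot"];print(s["position"],R,s["qpos"],s["force"],s["torque"])
print(R.T@(np.array([.5098,-.031,.105])-s["position"])*1000)
a=arm.grab_frame("scene");b=arm.grab_frame("top")
A=a["image"][100:260,230:430,::-1];B=b["image"][110:270,200:400,::-1]
cv2.imwrite("pics/d.png",cv2.resize(np.hstack([A,B]),None,fx=2,fy=2,interpolation=2))
E
```

```text
[ 0.2375 -0.5237  0.2313] [[ 0.      0.413  -0.9107]
 [-0.0001 -0.9107 -0.413 ]
 [-1.      0.0001  0.    ]] [-74.2258  11.834   88.3206   0.      79.8398  -8.6207] [0.1337 0.0678 0.1329] [-0.065   0.035  -0.0118]
[ 126.2826 -336.2422 -451.4746]
```

View pics/d.png

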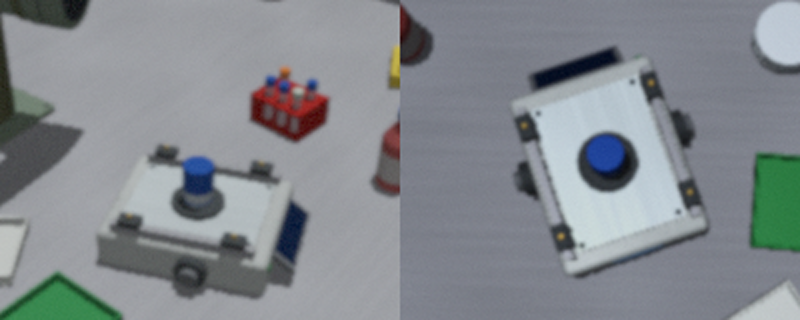

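The picture shows that the arm hasn't moved: the calls were refused. I'll retry with all four keys in every row.

servo_tool(deltas=[{"tx": 0,"ty": -36,"tz": -48,"twist": 0},{"tx": 0,"ty": -72,"tz": -96,"twist": 0},{"tx": 0,"ty": -108,"tz": -144,"twist": 0},{"tx": 0,"ty": -144,"tz": -192,"twist": 0},{"tx": 0,"ty": -180,"tz": -240,"twist": 0}], grip=85)

```text
time: 1.62
position: [0.3825, -0.259, 0.2316]
ee_rot: [[0.001, 0.413, -0.911], [-0.001, -0.911, -0.413], [-1.0, 0.001, -0.001]]
force: [0.5, 0.5, 0.3]
finger_gap: 0.994
```

servo_tool(deltas=[{"tx": 0,"ty": -36,"tz": -48,"twist": 0},{"tx": 0,"ty": -72,"tz": -96,"twist": 0},{"tx": 0,"ty": -108,"tz": -144,"twist": 0},{"tx": 0,"ty": -144,"tz": -192,"twist": 0},{"tx": 0,"ty": -156,"tz": -211,"twist": 0}])

```text
time: 2.25
position: [0.5104, -0.0283, 0.2315]
ee_rot: [[0.001, 0.417, -0.909], [0.001, -0.909, -0.417], [-1.0, -0.0, -0.001]]
force: [-0.3, -0.3, -0.6]
finger_gap: 0.998
```

servo_tool(deltas=[{"tx": 30,"ty": 0,"tz": 0,"twist": 0},{"tx": 60,"ty": 0,"tz": 0,"twist": 0},{"tx": 60,"ty": 0,"tz": 0,"twist": 0}])

```text
time: 2.62
position: [0.5072, -0.0307, 0.1688]
ee_rot: [[-0.006, 0.413, -0.911], [0.001, -0.911, -0.413], [-1.0, -0.004, 0.005]]
force: [0.9, -0.0, -0.2]
finger_gap: 0.996
```

```bash
python3 - <<'E'
from h import *
np.set_printoptions(precision=4,suppress=True)
s=arm.read_state();R=s["ee_rot"];print(s["position"],s["qpos"],s["force"],s["torque"])
print(R.T@(np.array([.5098,-.031,.105])-s["position"])*1000)
a=arm.grab_frame("scene");b=arm.grab_frame("top")
A=a["image"][130:230,265:390,::-1];B=b["image"][135:235,240:365,::-1]
cv2.imwrite("pics/e.png",cv2.resize(np.hstack([A,B]),None,fx=3.2,fy=3.2,interpolation=2))
E
```

```text
[ 0.5072 -0.0307  0.1688] [-13.231    7.5187 101.1455  -0.0006  71.7     52.3538] [ 0.9139 -0.0248 -0.2113] [ 0.0318 -0.0121 -0.0316]
[63.7424  1.6051 -2.586 ]
```

View pics/e.png

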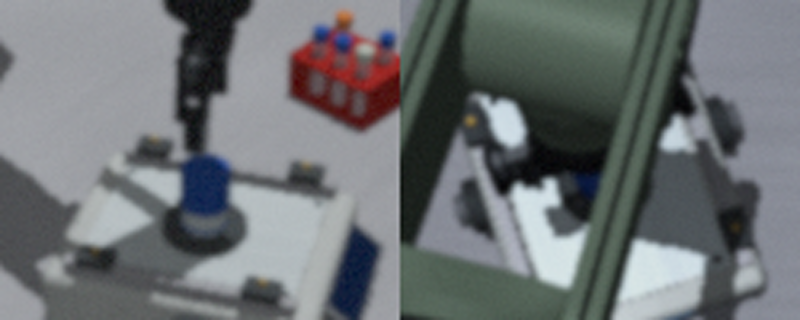

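Fingers straddle the cap (scene crop: finger at column 197, cap at 205). Descending and gripping.

servo_tool(deltas=[{"tx": 25,"ty": 0,"tz": 0,"twist": 0},{"tx": 50,"ty": 0,"tz": 0,"twist": 0},{"tx": 66,"ty": 0,"tz": 0,"twist": 0},{"tx": 66,"ty": 0,"tz": 0,"twist": 0},{"tx": 66,"ty": 0,"tz": 0,"twist": 0}])

```text
time: 3.35
position: [0.5106, -0.0317, 0.1066]
ee_rot: [[0.002, 0.413, -0.911], [-0.001, -0.911, -0.413], [-1.0, 0.001, -0.002]]
force: [0.2, -0.3, 0.0]
finger_gap: 0.994
```

servo_tool(deltas=[{"tx": 0,"ty": 0,"tz": 0,"twist": 0},{"tx": 0,"ty": 0,"tz": 0,"twist": 0},{"tx": 0,"ty": 0,"tz": 0,"twist": 0},{"tx": 0,"ty": 0,"tz": 0,"twist": 0},{"tx": 0,"ty": 0,"tz": 0,"twist": 0}], grip=40)

```text
time: 3.98
position: [0.5102, -0.0316, 0.1063]
ee_rot: [[0.002, 0.413, -0.911], [-0.0, -0.911, -0.413], [-1.0, 0.001, -0.001]]
force: [-1.1, -0.6, 5.1]
finger_gap: 0.519
```

servo_tool(deltas=[{"tx": 0,"ty": 0,"tz": 0,"twist": 0},{"tx": 0,"ty": 0,"tz": 0,"twist": 0},{"tx": 0,"ty": 0,"tz": 0,"twist": 0}])

```text
time: 4.35
position: [0.5102, -0.0316, 0.1063]
ee_rot: [[0.002, 0.413, -0.911], [-0.001, -0.911, -0.413], [-1.0, 0.001, -0.001]]
force: [-1.3, 0.0, 5.7]
finger_gap: 0.517
```

servo_tool(deltas=[{"tx": -10,"ty": 0,"tz": 0,"twist": 0},{"tx": -25,"ty": 0,"tz": 0,"twist": 0},{"tx": -40,"ty": 0,"tz": 0,"twist": 0},{"tx": -60,"ty": 0,"tz": 0,"twist": 0},{"tx": -60,"ty": 0,"tz": 0,"twist": 0}])

```text
time: 4.97
position: [0.5111, -0.0316, 0.1679]
ee_rot: [[0.005, 0.413, -0.911], [-0.001, -0.911, -0.413], [-1.0, 0.003, -0.004]]
force: [0.6, 0.8, 0.1]
finger_gap: 0.516
```

```bash
python3 - <<'E'
from h import *
np.set_printoptions(precision=4,suppress=True)
s=arm.read_state();R=s["ee_rot"];print(s["position"],s["qpos"],s["force"],s["torque"])
print(R.T@(np.array([.467,-.292,.19])-s["position"])*1000)
a=arm.grab_frame("scene")
save(a,"f.png",(110,240,265,395),4)
E
```

```text
[ 0.5111 -0.0316  0.1679] [-13.2384   7.6258 101.1358   0.0098  70.9562  52.3563] [0.6429 0.8134 0.1012] [-0.0321 -0.0346 -0.0456]
[-22.0666 218.9749 147.6103]
```

View pics/f.png

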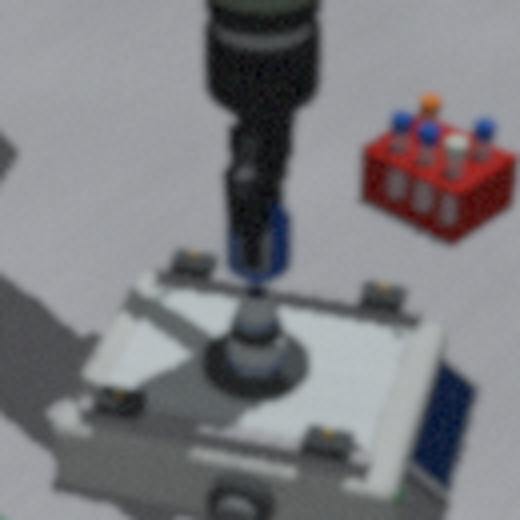

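Cap is lifted and clear: the bare nose shows at crop (315,255). Now to the tray.

servo_tool(deltas=[{"tx": 0,"ty": 44,"tz": 30,"twist": 0},{"tx": 0,"ty": 88,"tz": 60,"twist": 0},{"tx": 0,"ty": 132,"tz": 90,"twist": 0},{"tx": 0,"ty": 176,"tz": 120,"twist": 0},{"tx": 0,"ty": 218,"tz": 148,"twist": 0}])

```text
time: 5.65
position: [0.4636, -0.2922, 0.1643]
ee_rot: [[-0.001, 0.413, -0.911], [0.001, -0.911, -0.413], [-1.0, -0.002, 0.001]]
force: [0.7, -1.0, -0.5]
finger_gap: 0.512
```

servo_tool(deltas=[{"tx": 0,"ty": 0,"tz": 0,"twist": 0},{"tx": 40,"ty": 0,"tz": 0,"twist": 0},{"tx": 80,"ty": 0,"tz": 0,"twist": 0},{"tx": 110,"ty": 0,"tz": 0,"twist": 0},{"tx": 125,"ty": 0,"tz": 0,"twist": 0}])

```text
time: 6.28
position: [0.4632, -0.2886, 0.0376]
ee_rot: [[-0.004, 0.414, -0.91], [0.004, -0.91, -0.414], [-1.0, -0.005, 0.002]]
force: [-0.0, 0.3, 0.1]
finger_gap: 0.516
```

servo_tool(deltas=[{"tx": 5,"ty": 0,"tz": 0,"twist": 0},{"tx": 10,"ty": 0,"tz": 0,"twist": 0},{"tx": 15,"ty": 0,"tz": 0,"twist": 0},{"tx": 19,"ty": 0,"tz": 0,"twist": 0},{"tx": 19,"ty": 0,"tz": 0,"twist": 0}])

```text
time: 6.9
position: [0.4646, -0.291, 0.0213]
ee_rot: [[-0.0, 0.413, -0.911], [0.0, -0.911, -0.413], [-1.0, -0.0, 0.0]]
force: [0.5, 0.2, 0.5]
finger_gap: 0.513
```

servo_tool(deltas=[{"tx": 2,"ty": 0,"tz": 0,"twist": 0},{"tx": 4,"ty": 0,"tz": 0,"twist": 0},{"tx": 4,"ty": 0,"tz": 0,"twist": 0}])

```text
time: 7.28
position: [0.4646, -0.2909, 0.0171]
ee_rot: [[-0.0, 0.413, -0.911], [0.0, -0.911, -0.413], [-1.0, -0.0, 0.0]]
force: [0.0, 0.3, 0.2]
finger_gap: 0.513
```

servo_tool(deltas=[{"tx": 1,"ty": 0,"tz": 0,"twist": 0},{"tx": 1,"ty": 0,"tz": 0,"twist": 0},{"tx": 1,"ty": 0,"tz": 0,"twist": 0}])

```text
time: 7.65
position: [0.4647, -0.2911, 0.0163]
ee_rot: [[0.0, 0.413, -0.911], [-0.0, -0.911, -0.413], [-1.0, 0.0, -0.0]]
force: [-0.4, 0.0, -0.7]
finger_gap: 0.519
```

servo_tool(deltas=[{"tx": 0.8,"ty": 0,"tz": 0,"twist": 0},{"tx": 0.8,"ty": 0,"tz": 0,"twist": 0},{"tx": 0.8,"ty": 0,"tz": 0,"twist": 0}])

```text
time: 8.02
position: [0.4647, -0.291, 0.0155]
ee_rot: [[-0.0, 0.413, -0.911], [0.0, -0.911, -0.413], [-1.0, -0.0, 0.0]]
force: [0.5, 1.2, -0.9]
finger_gap: 0.516
```

servo_tool(deltas=[{"tx": 0,"ty": 0,"tz": 0,"twist": 0},{"tx": 0,"ty": 0,"tz": 0,"twist": 0},{"tx": 0,"ty": 0,"tz": 0,"twist": 0},{"tx": 0,"ty": 0,"tz": 0,"twist": 0}], grip=62)

```text
time: 8.52
position: [0.4647, -0.291, 0.0155]
ee_rot: [[0.0, 0.413, -0.911], [0.0, -0.911, -0.413], [-1.0, 0.0, -0.0]]
force: [-0.5, 0.5, 0.0]
finger_gap: 0.726
```

servo_tool(deltas=[{"tx": -15,"ty": 0,"tz": 0,"twist": 0},{"tx": -40,"ty": 0,"tz": 0,"twist": 0},{"tx": -80,"ty": 0,"tz": 0,"twist": 0},{"tx": -120,"ty": 0,"tz": 0,"twist": 0},{"tx": -160,"ty": 0,"tz": 0,"twist": 0}])

```text
time: 9.15
position: [0.4648, -0.2911, 0.178]
ee_rot: [[0.001, 0.413, -0.911], [-0.001, -0.911, -0.413], [-1.0, 0.001, -0.001]]
force: [0.5, -0.0, -1.0]
finger_gap: 0.726
```

servo_tool(deltas=[{"tx": 0,"ty": -44,"tz": -30,"twist": 0},{"tx": 0,"ty": -88,"tz": -60,"twist": 0},{"tx": 0,"ty": -132,"tz": -90,"twist": 0},{"tx": 0,"ty": -176,"tz": -120,"twist": 0},{"tx": 0,"ty": -218,"tz": -148,"twist": 0}])

```text
time: 9.78
position: [0.5099, -0.0297, 0.1769]
ee_rot: [[0.002, 0.413, -0.911], [-0.0, -0.911, -0.413], [-1.0, 0.001, -0.002]]
force: [0.1, -0.3, -0.3]
finger_gap: 0.724
```

```bash
python3 - <<'E'
from h import *
np.set_printoptions(precision=4,suppress=True)
s=arm.read_state();R=s["ee_rot"];print(s["position"],s["qpos"],s["force"],s["torque"])
a=arm.grab_frame("scene");b=arm.grab_frame("top")
for f in(a,b):
  for d in arm.recognise("cap_center",f)[:2]: print(d["p"],d["pixel"],ray(f,d["pixel"],.024))
  for d in arm.recognise("collar_center",f)[:2]: print("col",d["p"],d["pixel"],ray(f,d["pixel"],.101))
A=a["image"][130:310,210:390,::-1];B=b["image"][120:300,250:430,::-1]
cv2.imwrite("pics/g.png",cv2.resize(np.hstack([A,B]),None,fx=2.2,fy=2.2,interpolation=2))
E
```

```text
[ 0.5099 -0.0297  0.1769] [-13.0505   6.9827 100.7035   0.0041  72.1916  52.5456] [ 0.1236 -0.3341 -0.325 ] [ 0.0054 -0.0278  0.0059]
0.79 [256.0, 255.4] [ 0.4582 -0.2936  0.024 ]
col 0.51 [193.3, 329.4] [ 0.516  -0.0372  0.101 ]
0.58 [211.2, 401.0] [ 0.4642 -0.2958  0.024 ]
```

View pics/g.png

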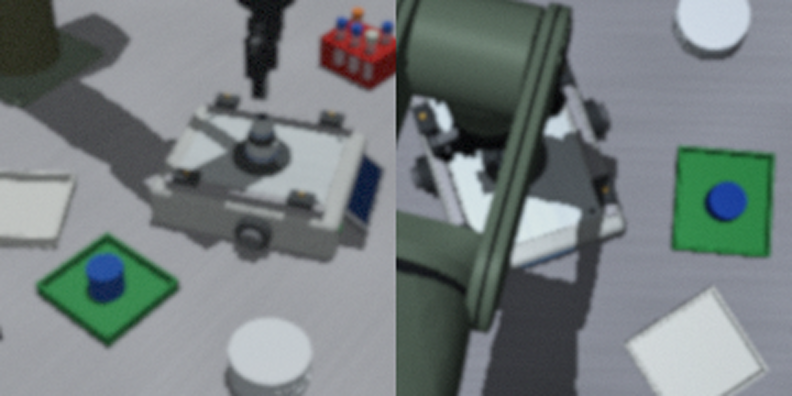

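Cap stands upright in the green tray (scene crop (278,105), top crop (200,727)). Now I'll refine the axis estimate by measuring the cap in the tray against the known release pose, and take torque baselines.

```bash
cat >> h.py <<'E'
def rd(n=8):
    F=[];T=[]
    for _ in range(n):
        arm.grab_frame("top"); s=arm.read_state(); F.append(s["force"]);T.append(s["torque"])
    F=np.mean(F,0);T=np.mean(T,0);R=s["ee_rot"]
    np.set_printoptions(precision=4,suppress=True)
    print("t",round(s["time"],2),"pos",s["position"],"q6 %.3f yaw %.2f"%(s["qpos"][5],np.degrees(np.arctan2(R[1,1],R[0,1]))),"Fw",F,"Ftool",R.T@F,"Tz %.4f"%T[2],"gap %.4f"%s["finger_gap"])
E
python3 - <<'E'
from h import *
from scipy.optimize import least_squares
fs=[arm.grab_frame(n) for n in("scene","top")]
obs=[]
for f,g in zip(fs,[(256,257),(211,400)]):
    im=f["image"].astype(int);m=((im[...,2]-im[...,0]>40)&(im[...,2]-im[...,1]>30)).astype(np.uint8)
    n,l,st,c=cv2.connectedComponentsWithStats(m)
    i=min(range(1,n),key=lambda k:np.hypot(c[k][1]-g[0],c[k][0]-g[1])+(st[k][4]<30)*100)
    obs.append(c[i][::-1]);print(st[i],c[i])
def model(f,P):
    t=np.linspace(0,2*np.pi,40);pts=[proj(f,P+np.array([.023*np.cos(a),.023*np.sin(a),z])) for a in t for z in(-.01975,.01975)]
    h=cv2.convexHull(np.array(pts,np.float32));M=cv2.moments(h);return np.array([M["m10"]/M["m00"],M["m01"]/M["m00"]])
r=lambda P:np.concatenate([model(f,P)-o for f,o in zip(fs,obs)])
s=least_squares(r,[.465,-.29,.024],diff_step=1e-4);print(s.x,s.fun)
s=least_squares(lambda q:r([*q,.02375]),[.465,-.29],diff_step=1e-4);print(s.x,s.fun)
rd()
E
```

```text
[249 246  17  20 271] [257.50922509 255.08118081]
[391 203  18  17 238] [399.85714286 210.92436975]
[ 0.4641161  -0.29096507  0.02899254] [ 0.00065176 -0.01611535 -0.01153163 -0.01141513]
[ 0.46319127 -0.2904211 ] [ 1.09652978  0.06146696  0.54380319 -0.62251571]
t 10.57 pos [ 0.5094 -0.0317  0.1754] q6 52.353 yaw -65.64 Fw [ 0.0881 -0.2123  0.2306] Ftool [-0.2306  0.2297  0.0073] Tz -0.0049 gap 0.7265
```

servo_tool(deltas=[{"tx": 20,"ty": 0.4,"tz": -0.8,"twist": 0},{"tx": 45,"ty": 0.4,"tz": -0.8,"twist": 0},{"tx": 65,"ty": 0.4,"tz": -0.8,"twist": 0},{"tx": 77,"ty": 0.4,"tz": -0.8,"twist": 0},{"tx": 77,"ty": 0.4,"tz": -0.8,"twist": 0}])

```text
time: 11.2
position: [0.5096, -0.0312, 0.0977]
ee_rot: [[-0.002, 0.413, -0.911], [0.001, -0.911, -0.413], [-1.0, -0.001, 0.002]]
force: [-0.3, -0.8, -0.5]
finger_gap: 0.728
```

servo_tool(deltas=[{"tx": 0,"ty": 0,"tz": 0,"twist": 0},{"tx": 0,"ty": 0,"tz": 0,"twist": 0},{"tx": 0,"ty": 0,"tz": 0,"twist": 0},{"tx": 0,"ty": 0,"tz": 0,"twist": 0}], grip=36)

```text
time: 11.7
position: [0.5113, -0.0316, 0.0996]
ee_rot: [[0.002, 0.413, -0.911], [-0.0, -0.911, -0.413], [-1.0, 0.001, -0.002]]
force: [-0.4, 0.6, 5.5]
finger_gap: 0.424
```

```bash
python3 -c "
from h import *
rd()"
```

```text
t 12.1 pos [ 0.5112 -0.0316  0.0996] q6 52.374 yaw -65.60 Fw [-1.0643  0.3482  5.7738] Ftool [-5.7762 -0.7495  0.8155] Tz -0.0020 gap 0.4218
```

servo_tool(deltas=[{"tx": 0,"ty": 0,"tz": 0,"twist": -0.5},{"tx": 0,"ty": 0,"tz": 0,"twist": -1},{"tx": 0,"ty": 0,"tz": 0,"twist": -1}])

```text
time: 12.48
position: [0.5112, -0.0316, 0.0996]
ee_rot: [[0.002, 0.429, -0.903], [-0.0, -0.903, -0.429], [-1.0, 0.001, -0.002]]
force: [-1.3, 0.3, 6.2]
finger_gap: 0.429
```

```bash
python3 -c "
from h import *
rd()"
```

```text
t 12.88 pos [ 0.5112 -0.0315  0.0996] q6 51.386 yaw -64.62 Fw [-0.8795  0.7244  6.1512] Ftool [-6.1531 -1.0246  0.4735] Tz -0.0713 gap 0.4285
```

servo_tool(deltas=[{"tx": 0,"ty": 0,"tz": 0,"twist": -1},{"tx": 0,"ty": 0,"tz": 0,"twist": -2},{"tx": 0,"ty": 0,"tz": 0,"twist": -2}])

```text
time: 13.25
position: [0.5112, -0.0315, 0.0996]
ee_rot: [[0.002, 0.46, -0.888], [-0.0, -0.888, -0.46], [-1.0, 0.001, -0.002]]
force: [-0.5, 1.0, 5.8]
finger_gap: 0.427
```

```bash
python3 -c "
from h import *
rd()"
```

```text
t 13.65 pos [ 0.5112 -0.0315  0.0996] q6 49.382 yaw -62.61 Fw [-1.0033  0.9416  6.0777] Ftool [-6.0798 -1.2915  0.4475] Tz -0.0544 gap 0.4249
```

servo_tool(deltas=[{"tx": 0,"ty": 0,"tz": 0,"twist": -1.5},{"tx": 0,"ty": 0,"tz": 0,"twist": -3},{"tx": 0,"ty": 0,"tz": 0,"twist": -3}])

```text
time: 14.02
position: [0.5111, -0.0313, 0.0996]
ee_rot: [[0.002, 0.506, -0.863], [0.0, -0.863, -0.506], [-1.0, 0.001, -0.002]]
force: [-0.8, 1.4, 6.8]
finger_gap: 0.43
```

```bash
python3 -c "
from h import *
rd()"
```

```text
t 14.43 pos [ 0.5111 -0.0313  0.0996] q6 46.381 yaw -59.61 Fw [-0.8729  1.3586  6.2128] Ftool [-6.2142 -1.6083  0.056 ] Tz -0.0338 gap 0.4272
```

servo_tool(deltas=[{"tx": 0,"ty": 0,"tz": 0,"twist": 0},{"tx": 0,"ty": 0,"tz": 0,"twist": 0},{"tx": 0,"ty": 0,"tz": 0,"twist": 0}], grip=25)

```text
time: 14.8
position: [0.5111, -0.0313, 0.0999]
ee_rot: [[0.002, 0.506, -0.863], [0.0, -0.863, -0.506], [-1.0, 0.001, -0.002]]
force: [-1.6, 1.6, 8.5]
finger_gap: 0.403
```

```bash
python3 -c "
from h import *
rd(4)"
```

```text
t 15.0 pos [ 0.5111 -0.0313  0.0999] q6 46.386 yaw -59.62 Fw [-2.1825  1.2336  8.1925] Ftool [-8.1962 -2.1614  1.2462] Tz -0.0608 gap 0.4049
```

servo_tool(deltas=[{"tx": 0,"ty": 0,"tz": 0,"twist": -1},{"tx": 0,"ty": 0,"tz": 0,"twist": -2},{"tx": 0,"ty": 0,"tz": 0,"twist": -3}])

```text
time: 15.38
position: [0.5111, -0.0312, 0.0999]
ee_rot: [[0.002, 0.551, -0.835], [0.0, -0.835, -0.551], [-1.0, 0.001, -0.002]]
force: [-2.4, 1.2, 7.6]
finger_gap: 0.404
```

```bash
python3 -c "
from h import *
print(arm.read_state()['torque'])
rd(1);rd(1);rd(6)"
```

```text
[ 0.25488001  0.36638853 -0.11274802]
t 15.43 pos [ 0.5111 -0.0313  0.0999] q6 43.335 yaw -56.57 Fw [-1.5472  2.1678  9.5261] Ftool [-9.5278 -2.6558  0.0824] Tz -0.0222 gap 0.4027
t 15.47 pos [ 0.5111 -0.0312  0.1   ] q6 43.368 yaw -56.60 Fw [-2.6107  1.7361  7.9591] Ftool [-7.9628 -2.8815  1.2118] Tz -0.0314 gap 0.4056
t 15.78 pos [ 0.5111 -0.0312  0.1   ] q6 43.374 yaw -56.60 Fw [-1.9529  1.3897  8.3028] Ftool [-8.3056 -2.2294  0.8532] Tz -0.0138 gap 0.4013
```

```bash
cat > r.py <<'E'
from workcell import arm
import numpy as np
def p(s): R=s["ee_rot"];print("t %.2f yaw %.2f q6 %.3f jt6 %.4f Tz %.3f gap %.3f"%(s["time"],np.degrees(np.arctan2(R[1,1],R[0,1])),s["qpos"][5],s["joint_torque"][5],s["torque"][2],s["finger_gap"]),np.round(R.T@s["force"],1))
p(arm.read_state())
for _ in range(2): arm.grab_frame("top");p(arm.read_state())
E
python3 r.py
```

```text
t 15.78 yaw -56.60 q6 43.374 jt6 -0.0030 Tz 0.000 gap 0.401 [-8.4 -2.   1.6]
t 15.82 yaw -56.60 q6 43.376 jt6 -0.0030 Tz 0.027 gap 0.402 [-7.9 -1.9  0.9]
t 15.88 yaw -56.60 q6 43.374 jt6 -0.0031 Tz 0.000 gap 0.407 [-8.3 -2.8  0.7]
```

servo_tool(deltas=[{"tx": 0,"ty": 0,"tz": 0,"twist": -1},{"tx": 0,"ty": 0,"tz": 0,"twist": -2},{"tx": 0,"ty": 0,"tz": 0,"twist": -3},{"tx": 0,"ty": 0,"tz": 0,"twist": -4},{"tx": 0,"ty": 0,"tz": 0,"twist": -5}])

```text
time: 16.5
position: [0.511, -0.0311, 0.0999]
ee_rot: [[0.001, 0.621, -0.784], [0.001, -0.784, -0.621], [-1.0, 0.0, -0.001]]
force: [-3.3, 1.1, 8.9]
finger_gap: 0.402
```

```bash
python3 r.py
```

```text
t 16.50 yaw -51.60 q6 38.361 jt6 -0.0165 Tz -0.141 gap 0.402 [-8.9 -3.   1.9]
t 16.55 yaw -51.57 q6 38.335 jt6 -0.1082 Tz -0.027 gap 0.406 [-9.5 -3.6  0.1]
t 16.60 yaw -51.60 q6 38.368 jt6 -0.0323 Tz 0.001 gap 0.397 [-9.4 -2.9  0.8]
```

servo_tool(deltas=[{"tx": 0,"ty": 0,"tz": 0,"twist": -1},{"tx": 0,"ty": 0,"tz": 0,"twist": -2},{"tx": 0,"ty": 0,"tz": 0,"twist": -3},{"tx": 0,"ty": 0,"tz": 0,"twist": -4},{"tx": 0,"ty": 0,"tz": 0,"twist": -5}])

```text
time: 17.23
position: [0.5108, -0.0309, 0.0999]
ee_rot: [[0.001, 0.687, -0.727], [0.001, -0.727, -0.687], [-1.0, -0.0, -0.001]]
force: [-2.1, 3.1, 9.5]
finger_gap: 0.402
```

```bash
python3 r.py
```

```text
t 17.23 yaw -46.60 q6 33.362 jt6 -0.0183 Tz -0.166 gap 0.402 [-9.5 -3.7 -0.6]
t 17.27 yaw -46.57 q6 33.334 jt6 -0.1098 Tz 0.008 gap 0.402 [-10.6  -3.9   0.2]
t 17.32 yaw -46.60 q6 33.366 jt6 -0.0335 Tz 0.114 gap 0.402 [-10.4  -4.   -0.6]
```

servo_tool(deltas=[{"tx": 0,"ty": 0,"tz": 0,"twist": -1},{"tx": 0,"ty": 0,"tz": 0,"twist": -2}])

```text
time: 17.58
position: [0.5107, -0.0308, 0.1]
ee_rot: [[0.001, 0.712, -0.702], [0.001, -0.702, -0.712], [-1.0, -0.0, -0.001]]
force: [-2.9, 2.7, 9.9]
finger_gap: 0.406
```

```bash
python3 r.py
```

```text
t 17.57 yaw -44.60 q6 31.363 jt6 -0.0186 Tz -0.092 gap 0.406 [-9.9 -3.9  0.1]
t 17.62 yaw -44.57 q6 31.336 jt6 -0.1103 Tz -0.054 gap 0.403 [-9.6 -4.1  0.7]
t 17.68 yaw -44.60 q6 31.367 jt6 -0.0326 Tz 0.020 gap 0.405 [-9.8 -3.8 -0.6]
```

servo_tool(deltas=[{"tx": 0,"ty": 0,"tz": 0,"twist": -1},{"tx": 0,"ty": 0,"tz": 0,"twist": -2},{"tx": 0,"ty": 0,"tz": 0,"twist": -3},{"tx": 0,"ty": 0,"tz": 0,"twist": -4},{"tx": 0,"ty": 0,"tz": 0,"twist": -5}])

```text
time: 18.3
position: [0.5106, -0.0307, 0.0999]
ee_rot: [[0.0, 0.771, -0.637], [0.001, -0.637, -0.771], [-1.0, -0.001, -0.001]]
force: [-4.6, 2.3, 10.2]
finger_gap: 0.406
```

```bash
python3 r.py
```

```text
t 18.30 yaw -39.60 q6 26.362 jt6 -0.0205 Tz -0.099 gap 0.406 [-10.2  -5.    1.1]
t 18.35 yaw -39.57 q6 26.336 jt6 -0.1120 Tz -0.105 gap 0.404 [-10.3  -4.2   0.2]
t 18.40 yaw -39.60 q6 26.366 jt6 -0.0349 Tz -0.012 gap 0.402 [-9.4 -5.1 -0.4]
```

servo_tool(deltas=[{"tx": 0,"ty": 0,"tz": 0,"twist": -1},{"tx": 0,"ty": 0,"tz": 0,"twist": -2}])

```text
time: 18.65
position: [0.5105, -0.0306, 0.0999]
ee_rot: [[0.0, 0.792, -0.61], [0.002, -0.61, -0.792], [-1.0, -0.001, -0.001]]
force: [-4.3, 3.4, 9.9]
finger_gap: 0.397
```

```bash
python3 r.py
```

```text
t 18.65 yaw -37.60 q6 24.362 jt6 -0.0208 Tz -0.108 gap 0.397 [-9.9 -5.5 -0.1]
t 18.70 yaw -37.57 q6 24.333 jt6 -0.1124 Tz -0.017 gap 0.401 [-9.8 -5.2 -1.3]
t 18.75 yaw -37.60 q6 24.367 jt6 -0.0344 Tz -0.017 gap 0.403 [-10.7  -5.    0.4]
```

servo_tool(deltas=[{"tx": 0,"ty": 0,"tz": 0,"twist": -1},{"tx": 0,"ty": 0,"tz": 0,"twist": -2}])

```text
time: 19.0
position: [0.5104, -0.0305, 0.0999]
ee_rot: [[-0.0, 0.813, -0.582], [0.002, -0.582, -0.813], [-1.0, -0.001, -0.001]]
force: [-5.0, 4.1, 10.5]
finger_gap: 0.402
```

```bash
python3 r.py
```

```text
t 19.00 yaw -35.60 q6 22.362 jt6 -0.0214 Tz -0.100 gap 0.402 [-10.5  -6.4  -0.4]
t 19.05 yaw -35.57 q6 22.335 jt6 -0.1130 Tz -0.033 gap 0.400 [-9.5 -5.5 -1. ]
t 19.10 yaw -35.60 q6 22.366 jt6 -0.0344 Tz 0.026 gap 0.403 [-9.6 -4.2 -0.4]
```

servo_tool(deltas=[{"tx": 0,"ty": 0,"tz": 0,"twist": -1}])

```text
time: 19.23
position: [0.5104, -0.0306, 0.0999]
ee_rot: [[-0.0, 0.823, -0.568], [0.002, -0.568, -0.823], [-1.0, -0.001, -0.001]]
force: [-4.4, 3.5, 10.9]
finger_gap: 0.406
```

```bash
python3 r.py
```

```text
t 19.23 yaw -34.60 q6 21.368 jt6 -0.0008 Tz -0.200 gap 0.406 [-10.8  -5.6  -0.4]
t 19.27 yaw -34.57 q6 21.336 jt6 -0.1122 Tz -0.041 gap 0.402 [-10.6  -5.5  -0.2]
t 19.32 yaw -34.60 q6 21.367 jt6 -0.0341 Tz 0.009 gap 0.403 [-10.2  -4.2  -0.2]
```

servo_tool(deltas=[{"tx": 0,"ty": 0,"tz": 0,"twist": -1}])

```text
time: 19.45
position: [0.5103, -0.0305, 0.0999]
ee_rot: [[-0.0, 0.833, -0.553], [0.002, -0.553, -0.833], [-1.0, -0.001, -0.001]]
force: [-4.4, 2.6, 11.1]
finger_gap: 0.405
```

```bash
python3 r.py
```

```text
t 19.45 yaw -33.60 q6 20.365 jt6 -0.0011 Tz -0.162 gap 0.405 [-11.1  -5.1   0.2]
t 19.50 yaw -33.57 q6 20.335 jt6 -0.1125 Tz -0.057 gap 0.403 [-11.4  -4.8  -1.3]
t 19.55 yaw -33.60 q6 20.366 jt6 -0.0339 Tz 0.025 gap 0.400 [-10.1  -5.2  -0.4]
```

```bash
cat > q.py <<'E'
import sys
from workcell import arm
import numpy as np
s=arm.read_state();v=[(s["joint_torque"][5],s["torque"][2])]
for _ in range(int(sys.argv[1])): arm.grab_frame("top");s=arm.read_state();v.append((s["joint_torque"][5],s["torque"][2]))
R=s["ee_rot"];print("t %.2f yaw %.2f F"%(s["time"],np.degrees(np.arctan2(R[1,1],R[0,1]))),np.round(R.T@s["force"],1),"jt6",np.round([a for a,_ in v],4),"Tz",np.round([b for _,b in v],3),"rest %.3f"%np.mean([b for _,b in v[2:]]) if len(v)>2 else "")
E
```

servo_tool(deltas=[{"tx": 0,"ty": 0,"tz": 0,"twist": -1}])

```text
time: 19.68
position: [0.5103, -0.0305, 0.0999]
ee_rot: [[-0.0, 0.842, -0.539], [0.002, -0.539, -0.842], [-1.0, -0.001, -0.001]]
force: [-4.2, 3.4, 11.1]
finger_gap: 0.398
```

```bash
python3 q.py 0
```

```text
t 19.68 yaw -32.60 F [-11.1  -5.4  -0.6] jt6 [-0.0014] Tz [-0.122]
```

servo_tool(deltas=[{"tx": 0,"ty": 0,"tz": 0,"twist": -1}])

```text
time: 19.8
position: [0.5103, -0.0305, 0.0999]
ee_rot: [[-0.0, 0.852, -0.524], [0.002, -0.524, -0.852], [-1.0, -0.001, -0.001]]
force: [-4.2, 3.7, 11.3]
finger_gap: 0.403
```

```bash
python3 q.py 3
```

```text
t 19.95 yaw -31.60 F [-10.7  -5.7  -1. ] jt6 [-0.0226 -0.1141 -0.0344 -0.0052] Tz [-0.157 -0.006 -0.043  0.001] rest -0.021
```

servo_tool(deltas=[{"tx": 0,"ty": 0,"tz": 0,"twist": -1}])

```text
time: 20.08
position: [0.5102, -0.0304, 0.0999]
ee_rot: [[-0.0, 0.861, -0.509], [0.002, -0.509, -0.861], [-1.0, -0.001, -0.001]]
force: [-3.8, 4.5, 10.4]
finger_gap: 0.406
```

```bash
python3 q.py 0
```

```text
t 20.07 yaw -30.60 F [-10.3  -5.6  -1.9] jt6 [-0.0016] Tz [-0.104]
```

servo_tool(deltas=[{"tx": 0,"ty": 0,"tz": 0,"twist": -1}])

```text
time: 20.2
position: [0.5102, -0.0304, 0.0999]
ee_rot: [[-0.0, 0.87, -0.494], [0.002, -0.494, -0.87], [-1.0, -0.001, -0.001]]
force: [-4.7, 3.8, 10.8]
finger_gap: 0.404
```

```bash
python3 q.py 3
```

```text
t 20.35 yaw -29.60 F [-11.1  -5.3  -1. ] jt6 [-0.0231 -0.1145 -0.0348 -0.0056] Tz [-0.174 -0.055 -0.073  0.012] rest -0.030
```

servo_tool(deltas=[{"tx": 0,"ty": 0,"tz": 0,"twist": -1}])

```text
time: 20.48
position: [0.5101, -0.0304, 0.0999]
ee_rot: [[-0.001, 0.878, -0.479], [0.002, -0.479, -0.878], [-1.0, -0.001, -0.001]]
force: [-4.4, 4.8, 12.4]
finger_gap: 0.399
```

```bash
python3 q.py 0
```

```text
t 20.48 yaw -28.60 F [-12.4  -6.2  -2.1] jt6 [-0.0022] Tz [-0.098]
```

servo_tool(deltas=[{"tx": 0,"ty": 0,"tz": 0,"twist": -1}])

```text
time: 20.6
position: [0.5101, -0.0304, 0.0999]
ee_rot: [[-0.001, 0.886, -0.463], [0.002, -0.463, -0.886], [-1.0, -0.001, -0.001]]
force: [-4.4, 4.4, 11.5]
finger_gap: 0.403
```

```bash
python3 q.py 3
```

```text
t 20.75 yaw -27.60 F [-11.   -5.6  -0.2] jt6 [-0.0236 -0.1151 -0.0352 -0.006 ] Tz [-0.177 -0.057  0.007  0.026] rest 0.016
```

servo_tool(deltas=[{"tx": 0,"ty": 0,"tz": 0,"twist": -1}])

```text
time: 20.88
position: [0.5101, -0.0304, 0.0999]
ee_rot: [[-0.001, 0.894, -0.448], [0.002, -0.448, -0.894], [-1.0, -0.002, -0.001]]
force: [-5.5, 3.4, 12.1]
finger_gap: 0.405
```

```bash
python3 q.py 0
```

```text
t 20.88 yaw -26.60 F [-12.1  -6.5  -0.6] jt6 [-0.0027] Tz [-0.134]
```

servo_tool(deltas=[{"tx": 0,"ty": 0,"tz": 0,"twist": -1}])

```text
time: 21.0
position: [0.51, -0.0303, 0.0999]
ee_rot: [[-0.001, 0.902, -0.432], [0.002, -0.432, -0.902], [-1.0, -0.002, -0.001]]
force: [-4.6, 3.7, 12.1]
finger_gap: 0.404
```

```bash
python3 q.py 3
```

```text
t 21.15 yaw -25.60 F [-11.3  -6.3  -1.4] jt6 [-0.0242 -0.1155 -0.0357 -0.0065] Tz [-0.138 -0.038 -0.01  -0.014] rest -0.012
```

servo_tool(deltas=[{"tx": 0,"ty": 0,"tz": 0,"twist": -1}])

```text
time: 21.28
position: [0.51, -0.0303, 0.0999]
ee_rot: [[-0.001, 0.909, -0.416], [0.002, -0.416, -0.909], [-1.0, -0.002, -0.001]]
force: [-4.3, 3.6, 11.6]
finger_gap: 0.408
```

```bash
python3 q.py 0
```

```text
t 21.27 yaw -24.60 F [-11.6  -5.5  -1.5] jt6 [-0.0032] Tz [-0.189]
```

servo_tool(deltas=[{"tx": 0,"ty": 0,"tz": 0,"twist": -1}])

```text
time: 21.4
position: [0.51, -0.0303, 0.0999]
ee_rot: [[-0.001, 0.916, -0.4], [0.002, -0.4, -0.916], [-1.0, -0.002, -0.002]]
force: [-4.7, 5.0, 10.9]
finger_gap: 0.403
```

```bash
python3 q.py 3
```

```text
t 21.55 yaw -23.60 F [-12.2  -5.8  -2.6] jt6 [-0.0246 -0.116  -0.0361 -0.0069] Tz [-0.163 -0.088 -0.018  0.012] rest -0.003
```

servo_tool(deltas=[{"tx": 0,"ty": 0,"tz": 0,"twist": -1}])

```text
time: 21.68
position: [0.5099, -0.0303, 0.0999]
ee_rot: [[-0.001, 0.923, -0.384], [0.002, -0.384, -0.923], [-1.0, -0.002, -0.002]]
force: [-5.0, 3.5, 12.3]
finger_gap: 0.402
```

```bash
python3 q.py 3
```

```text
t 21.82 yaw -22.60 F [-12.1  -6.5  -1.5] jt6 [-0.0037 -0.115  -0.0359 -0.0072] Tz [-0.127 -0.074 -0.021 -0.014] rest -0.017
```

servo_tool(deltas=[{"tx": 0,"ty": 0,"tz": 0,"twist": -0.5}])

```text
time: 21.95
position: [0.5099, -0.0303, 0.0999]
ee_rot: [[-0.001, 0.926, -0.376], [0.002, -0.376, -0.926], [-1.0, -0.002, -0.002]]
force: [-4.7, 3.9, 11.6]
finger_gap: 0.403
```

```bash
python3 q.py 0
```

```text
t 21.95 yaw -22.11 F [-11.6  -5.8  -1.8] jt6 [-0.0728] Tz [-0.134]
```

servo_tool(deltas=[{"tx": 0,"ty": 0,"tz": 0,"twist": -0.5}])

```text
time: 22.08
position: [0.5098, -0.0303, 0.0999]
ee_rot: [[-0.001, 0.93, -0.368], [0.002, -0.368, -0.93], [-1.0, -0.002, -0.002]]
force: [-5.0, 3.8, 11.9]
finger_gap: 0.4
```

```bash
python3 q.py 0
```

```text
t 22.07 yaw -21.61 F [-11.9  -6.1  -1.7] jt6 [-0.0813] Tz [-0.102]
```

servo_tool(deltas=[{"tx": 0,"ty": 0,"tz": 0,"twist": -0.5}])

```text
time: 22.2
position: [0.5099, -0.0303, 0.0999]
ee_rot: [[-0.001, 0.933, -0.36], [0.002, -0.36, -0.933], [-1.0, -0.002, -0.002]]
force: [-5.7, 3.4, 12.4]
finger_gap: 0.402
```

```bash
python3 q.py 0
```

```text
t 22.20 yaw -21.11 F [-12.3  -6.5  -1.1] jt6 [-0.0815] Tz [-0.155]
```

servo_tool(deltas=[{"tx": 0,"ty": 0,"tz": 0,"twist": -0.5}])

```text
time: 22.32
position: [0.5098, -0.0303, 0.0999]
ee_rot: [[-0.001, 0.936, -0.352], [0.002, -0.352, -0.936], [-1.0, -0.002, -0.002]]
force: [-5.1, 3.2, 11.7]
finger_gap: 0.404
```

```bash
python3 q.py 2
```

```text
t 22.43 yaw -20.61 F [-12.7  -7.   -1.9] jt6 [-0.0816 -0.1272 -0.067 ] Tz [-0.14  -0.059 -0.031] rest -0.031
```

servo_tool(deltas=[{"tx": 0,"ty": 0,"tz": 0,"twist": -0.5}])

```text
time: 22.55
position: [0.5098, -0.0302, 0.0999]
ee_rot: [[-0.001, 0.939, -0.344], [0.002, -0.344, -0.939], [-1.0, -0.002, -0.002]]
force: [-5.0, 3.9, 12.0]
finger_gap: 0.407
```

```bash
python3 q.py 0
```

```text
t 22.55 yaw -20.11 F [-11.9  -6.1  -2. ] jt6 [-0.0717] Tz [-0.111]
```

servo_tool(deltas=[{"tx": 0,"ty": 0,"tz": 0,"twist": -0.5}])

```text
time: 22.68
position: [0.5098, -0.0302, 0.0999]
ee_rot: [[-0.001, 0.942, -0.336], [0.002, -0.336, -0.942], [-1.0, -0.002, -0.002]]
force: [-4.8, 4.2, 12.6]
finger_gap: 0.402
```

```bash
python3 q.py 0
```

```text
t 22.68 yaw -19.61 F [-12.6  -5.9  -2.4] jt6 [-0.0817] Tz [-0.163]
```

servo_tool(deltas=[{"tx": 0,"ty": 0,"tz": 0,"twist": -0.5}])

```text
time: 22.8
position: [0.5098, -0.0302, 0.0999]
ee_rot: [[-0.001, 0.945, -0.327], [0.002, -0.327, -0.945], [-1.0, -0.002, -0.002]]
force: [-4.7, 4.0, 11.7]
finger_gap: 0.408
```

```bash
python3 q.py 0
```

```text
t 22.80 yaw -19.11 F [-11.7  -5.8  -2.3] jt6 [-0.082] Tz [-0.088]
```

servo_tool(deltas=[{"tx": 0,"ty": 0,"tz": 0,"twist": -0.5}])

```text
time: 22.92
position: [0.5097, -0.0302, 0.0999]
ee_rot: [[-0.002, 0.948, -0.319], [0.002, -0.319, -0.948], [-1.0, -0.002, -0.002]]
force: [-4.9, 4.8, 12.7]
finger_gap: 0.4
```

```bash
python3 q.py 2
```

```text
t 23.02 yaw -18.61 F [-12.1  -6.4  -2.7] jt6 [-0.0821 -0.1276 -0.0674] Tz [-0.146 -0.106 -0.024] rest -0.024
```

servo_tool(deltas=[{"tx": 0,"ty": 0,"tz": 0,"twist": -0.5}])

```text
time: 23.15
position: [0.5097, -0.0302, 0.0999]
ee_rot: [[-0.002, 0.95, -0.311], [0.002, -0.311, -0.95], [-1.0, -0.002, -0.002]]
force: [-5.8, 5.1, 11.7]
finger_gap: 0.406
```

```bash
python3 q.py 0
```

```text
t 23.15 yaw -18.11 F [-11.7  -7.1  -3.1] jt6 [-0.0721] Tz [-0.116]
```

servo_tool(deltas=[{"tx": 0,"ty": 0,"tz": 0,"twist": -0.5}])

```text
time: 23.28
position: [0.5097, -0.0302, 0.0999]
ee_rot: [[-0.002, 0.953, -0.303], [0.002, -0.303, -0.953], [-1.0, -0.002, -0.002]]
force: [-4.7, 4.2, 14.1]
finger_gap: 0.402
```

```bash
python3 q.py 0
```

```text
t 23.27 yaw -17.61 F [-14.1  -5.8  -2.6] jt6 [-0.0822] Tz [-0.116]
```

servo_tool(deltas=[{"tx": 0,"ty": 0,"tz": 0,"twist": -0.5}])

```text
time: 23.4
position: [0.5097, -0.0302, 0.0999]
ee_rot: [[-0.002, 0.956, -0.294], [0.002, -0.294, -0.956], [-1.0, -0.002, -0.002]]
force: [-5.5, 4.1, 12.7]
finger_gap: 0.399
```

```bash
python3 q.py 0
```

```text
t 23.40 yaw -17.11 F [-12.7  -6.5  -2.3] jt6 [-0.0824] Tz [-0.088]
```

servo_tool(deltas=[{"tx": 0,"ty": 0,"tz": 0,"twist": -0.5}])

```text
time: 23.52
position: [0.5097, -0.0302, 0.0999]
ee_rot: [[-0.002, 0.958, -0.286], [0.002, -0.286, -0.958], [-1.0, -0.002, -0.002]]
force: [-6.0, 3.6, 12.5]
finger_gap: 0.397
```

```bash
python3 q.py 2
```

```text
t 23.62 yaw -16.61 F [-12.1  -6.5  -2.2] jt6 [-0.0825 -0.1281 -0.0678] Tz [-0.164 -0.013 -0.044] rest -0.044
```

servo_tool(deltas=[{"tx": 0,"ty": 0,"tz": 0,"twist": -0.5}])

```text
time: 23.75
position: [0.5096, -0.0302, 0.0999]
ee_rot: [[-0.002, 0.961, -0.278], [0.002, -0.278, -0.961], [-1.0, -0.002, -0.002]]
force: [-5.9, 5.3, 12.1]
finger_gap: 0.398
```

```bash
python3 q.py 0
```

```text
t 23.75 yaw -16.11 F [-12.1  -7.2  -3.5] jt6 [-0.0725] Tz [-0.127]
```

servo_tool(deltas=[{"tx": 0,"ty": 0,"tz": 0,"twist": -0.5}])

```text
time: 23.88
position: [0.5096, -0.0302, 0.0999]
ee_rot: [[-0.002, 0.963, -0.269], [0.002, -0.269, -0.963], [-1.0, -0.002, -0.002]]
force: [-5.9, 4.0, 13.1]
finger_gap: 0.403
```

```bash
python3 q.py 0
```

```text
t 23.88 yaw -15.61 F [-13.1  -6.8  -2.3] jt6 [-0.0826] Tz [-0.16]
```

servo_tool(deltas=[{"tx": 0,"ty": 0,"tz": 0,"twist": -0.5}])

```text
time: 24.0
position: [0.5096, -0.0302, 0.0999]
ee_rot: [[-0.002, 0.965, -0.261], [0.002, -0.261, -0.965], [-1.0, -0.002, -0.002]]
force: [-6.2, 3.9, 12.4]
finger_gap: 0.407
```

```bash
python3 q.py 0
```

```text
t 24.00 yaw -15.11 F [-12.4  -7.1  -2.2] jt6 [-0.0828] Tz [-0.111]
```

servo_tool(deltas=[{"tx": 0,"ty": 0,"tz": 0,"twist": -0.5}])

```text
time: 24.12
position: [0.5096, -0.0301, 0.0999]
ee_rot: [[-0.002, 0.968, -0.252], [0.002, -0.252, -0.968], [-1.0, -0.003, -0.002]]
force: [-6.4, 3.8, 13.2]
finger_gap: 0.405
```

```bash
python3 q.py 2
```

```text
t 24.23 yaw -14.61 F [-12.2  -7.3  -2.2] jt6 [-0.0829 -0.1285 -0.0682] Tz [-0.146 -0.099 -0.01 ] rest -0.010
```

servo_tool(deltas=[{"tx": 0,"ty": 0,"tz": 0,"twist": -0.5}])

```text
time: 24.35
position: [0.5095, -0.0302, 0.0999]
ee_rot: [[-0.002, 0.97, -0.244], [0.002, -0.244, -0.97], [-1.0, -0.003, -0.002]]
force: [-6.0, 4.7, 12.1]
finger_gap: 0.406
```

```bash
python3 q.py 0
```

```text
t 24.35 yaw -14.11 F [-12.1  -7.   -3.1] jt6 [-0.073] Tz [-0.134]
```

servo_tool(deltas=[{"tx": 0,"ty": 0,"tz": 0,"twist": -0.5}])

```text
time: 24.48
position: [0.5095, -0.0302, 0.0999]
ee_rot: [[-0.002, 0.972, -0.235], [0.002, -0.235, -0.972], [-1.0, -0.003, -0.002]]
force: [-5.8, 3.9, 13.1]
finger_gap: 0.403
```

```bash
python3 q.py 0
```

```text
t 24.48 yaw -13.61 F [-13.1  -6.6  -2.4] jt6 [-0.083] Tz [-0.081]
```

servo_tool(deltas=[{"tx": 0,"ty": 0,"tz": 0,"twist": -0.5}])

```text
time: 24.6
position: [0.5095, -0.0301, 0.0999]
ee_rot: [[-0.002, 0.974, -0.227], [0.002, -0.227, -0.974], [-1.0, -0.003, -0.002]]
force: [-5.1, 4.4, 12.8]
finger_gap: 0.402
```

```bash
python3 q.py 0
```

```text
t 24.60 yaw -13.11 F [-12.8  -6.   -3.1] jt6 [-0.0832] Tz [-0.097]
```

servo_tool(deltas=[{"tx": 0,"ty": 0,"tz": 0,"twist": -0.5}])

```text
time: 24.72
position: [0.5095, -0.0301, 0.0999]
ee_rot: [[-0.002, 0.976, -0.218], [0.002, -0.218, -0.976], [-1.0, -0.003, -0.002]]
force: [-5.7, 3.9, 13.2]
finger_gap: 0.401
```

```bash
python3 q.py 2
```

```text
t 24.82 yaw -12.61 F [-11.9  -7.4  -2.3] jt6 [-0.0833 -0.1289 -0.0687] Tz [-0.159 -0.126 -0.038] rest -0.038
```

servo_tool(deltas=[{"tx": 0,"ty": 0,"tz": 0,"twist": -0.5}])

```text
time: 24.95
position: [0.5095, -0.0301, 0.0999]
ee_rot: [[-0.002, 0.978, -0.21], [0.002, -0.21, -0.978], [-1.0, -0.003, -0.002]]
force: [-6.3, 4.3, 12.0]
finger_gap: 0.402
```

```bash
python3 q.py 0
```

```text
t 24.95 yaw -12.11 F [-12.   -7.1  -2.9] jt6 [-0.0733] Tz [-0.17]
```

servo_tool(deltas=[{"tx": 0,"ty": 0,"tz": 0,"twist": -0.5}])

```text
time: 25.08
position: [0.5094, -0.0301, 0.0999]
ee_rot: [[-0.002, 0.98, -0.201], [0.002, -0.201, -0.98], [-1.0, -0.003, -0.002]]
force: [-5.3, 3.7, 13.3]
finger_gap: 0.402
```

```bash
python3 q.py 0
```

```text
t 25.07 yaw -11.61 F [-13.3  -6.   -2.6] jt6 [-0.0834] Tz [-0.169]
```

servo_tool(deltas=[{"tx": 0,"ty": 0,"tz": 0,"twist": -0.5}])

```text
time: 25.2
position: [0.5094, -0.0301, 0.0999]
ee_rot: [[-0.002, 0.981, -0.193], [0.002, -0.193, -0.981], [-1.0, -0.003, -0.002]]
force: [-7.1, 4.3, 13.8]
finger_gap: 0.405
```

```bash
python3 q.py 0
```

```text
t 25.20 yaw -11.11 F [-13.8  -7.8  -2.9] jt6 [-0.0836] Tz [-0.167]
```

servo_tool(deltas=[{"tx": 0,"ty": 0,"tz": 0,"twist": -0.5}])

```text
time: 25.32
position: [0.5094, -0.0301, 0.0999]
ee_rot: [[-0.002, 0.983, -0.184], [0.002, -0.184, -0.983], [-1.0, -0.003, -0.002]]
force: [-6.8, 4.4, 13.7]
finger_gap: 0.404
```

```bash
python3 q.py 2
```

```text
t 25.43 yaw -10.61 F [-13.1  -6.7  -1.6] jt6 [-0.0837 -0.1292 -0.0695] Tz [-0.134 -0.092 -0.08 ] rest -0.080
```

servo_tool(deltas=[{"tx": 0,"ty": 0,"tz": 0,"twist": -0.25}])

```text
time: 25.55
position: [0.5094, -0.0301, 0.0999]
ee_rot: [[-0.002, 0.984, -0.18], [0.002, -0.18, -0.984], [-1.0, -0.003, -0.002]]
force: [-6.0, 3.1, 13.5]
finger_gap: 0.403
```

```bash
python3 q.py 0
```

```text
t 25.55 yaw -10.37 F [-13.4  -6.5  -2. ] jt6 [-0.1084] Tz [-0.164]
```

servo_tool(deltas=[{"tx": 0,"ty": 0,"tz": 0,"twist": -0.25}])

```text
time: 25.68
position: [0.5094, -0.0301, 0.0999]
ee_rot: [[-0.002, 0.984, -0.176], [0.002, -0.176, -0.984], [-1.0, -0.003, -0.002]]
force: [-6.6, 3.5, 13.1]
finger_gap: 0.401
```

```bash
python3 q.py 0
```

```text
t 25.68 yaw -10.12 F [-13.1  -7.1  -2.3] jt6 [-0.1117] Tz [-0.117]
```

servo_tool(deltas=[{"tx": 0,"ty": 0,"tz": 0,"twist": -0.25}])

```text
time: 25.8
position: [0.5093, -0.0301, 0.0999]
ee_rot: [[-0.002, 0.985, -0.171], [0.002, -0.171, -0.985], [-1.0, -0.003, -0.002]]
force: [-6.5, 4.3, 13.1]
finger_gap: 0.401
```

```bash
python3 q.py 0
```

```text
t 25.80 yaw -9.86 F [-13.   -7.2  -3.1] jt6 [-0.1118] Tz [-0.109]
```

servo_tool(deltas=[{"tx": 0,"ty": 0,"tz": 0,"twist": -0.25}])

```text
time: 25.92
position: [0.5093, -0.0301, 0.0999]
ee_rot: [[-0.002, 0.986, -0.167], [0.002, -0.167, -0.986], [-1.0, -0.003, -0.002]]
force: [-6.0, 4.4, 13.0]
finger_gap: 0.403
```

```bash
python3 q.py 6
```

```text
t 26.23 yaw -9.62 F [-13.4  -6.1  -3.8] jt6 [-0.1119 -0.1347 -0.1045 -0.0958 -0.0962 -0.0966 -0.0967] Tz [-0.127 -0.112 -0.1   -0.109 -0.105 -0.099 -0.118] rest -0.106
```

jt6 turns out to be a low-noise torque sensor, at about −0.112 in slow motion, so the stop has not been met yet. Continuing.

servo_tool(deltas=[{"tx": 0,"ty": 0,"tz": 0,"twist": -0.5},{"tx": 0,"ty": 0,"tz": 0,"twist": -1},{"tx": 0,"ty": 0,"tz": 0,"twist": -1.25}])

```text
time: 26.6
position: [0.5093, -0.0301, 0.0999]
ee_rot: [[-0.003, 0.989, -0.145], [0.002, -0.145, -0.989], [-1.0, -0.003, -0.002]]
force: [-6.5, 4.7, 13.6]
finger_gap: 0.401
```

```bash
python3 q.py 0
```

```text
t 26.60 yaw -8.36 F [-13.6  -7.2  -3.7] jt6 [-0.1184] Tz [-0.161]
```

servo_tool(deltas=[{"tx": 0,"ty": 0,"tz": 0,"twist": -0.25},{"tx": 0,"ty": 0,"tz": 0,"twist": -0.5}])

```text
time: 26.85
position: [0.5092, -0.0301, 0.0999]
ee_rot: [[-0.003, 0.991, -0.137], [0.002, -0.137, -0.991], [-1.0, -0.003, -0.002]]
force: [-6.7, 4.3, 13.6]
finger_gap: 0.41
```

```bash
python3 q.py 0
```

```text
t 26.85 yaw -7.86 F [-13.5  -7.2  -3.3] jt6 [-0.1122] Tz [-0.105]
```

servo_tool(deltas=[{"tx": 0,"ty": 0,"tz": 0,"twist": -0.5},{"tx": 0,"ty": 0,"tz": 0,"twist": -0.75},{"tx": 0,"ty": 0,"tz": 0,"twist": -1}])

```text
time: 27.22
position: [0.5092, -0.0301, 0.0999]
ee_rot: [[-0.003, 0.993, -0.12], [0.002, -0.12, -0.993], [-1.0, -0.003, -0.002]]
force: [-5.8, 3.9, 13.6]
finger_gap: 0.404
```

```bash
python3 q.py 0
```

```text
t 27.23 yaw -6.86 F [-13.6  -6.3  -3.2] jt6 [-0.1124] Tz [-0.089]
```

servo_tool(deltas=[{"tx": 0,"ty": 0,"tz": 0,"twist": -0.5},{"tx": 0,"ty": 0,"tz": 0,"twist": -0.75},{"tx": 0,"ty": 0,"tz": 0,"twist": -1}])

```text
time: 27.6
position: [0.5092, -0.0301, 0.0998]
ee_rot: [[-0.003, 0.995, -0.102], [0.002, -0.102, -0.995], [-1.0, -0.003, -0.002]]
force: [-7.4, 4.7, 13.2]
finger_gap: 0.399
```

```bash
python3 q.py 0
```

```text
t 27.60 yaw -5.86 F [-13.1  -7.9  -4. ] jt6 [-0.1126] Tz [-0.147]
```

servo_tool(deltas=[{"tx": 0,"ty": 0,"tz": 0,"twist": -0.5},{"tx": 0,"ty": 0,"tz": 0,"twist": -0.75},{"tx": 0,"ty": 0,"tz": 0,"twist": -1}])

```text
time: 27.98
position: [0.5092, -0.0301, 0.0999]
ee_rot: [[-0.003, 0.996, -0.085], [0.002, -0.085, -0.996], [-1.0, -0.003, -0.002]]
force: [-7.3, 4.0, 14.7]
finger_gap: 0.404
```

```bash
python3 q.py 0
```

```text
t 27.98 yaw -4.86 F [-14.7  -7.6  -3.4] jt6 [-0.1128] Tz [-0.124]
```

servo_tool(deltas=[{"tx": 0,"ty": 0,"tz": 0,"twist": -0.5},{"tx": 0,"ty": 0,"tz": 0,"twist": -0.75},{"tx": 0,"ty": 0,"tz": 0,"twist": -1}])

```text
time: 28.35
position: [0.5091, -0.0301, 0.0999]
ee_rot: [[-0.003, 0.998, -0.067], [0.002, -0.067, -0.998], [-1.0, -0.003, -0.002]]
force: [-6.5, 4.8, 14.6]
finger_gap: 0.4
```

```bash
python3 q.py 0
```

```text
t 28.35 yaw -3.86 F [-14.6  -6.9  -4.4] jt6 [-0.1176] Tz [-0.129]
```

servo_tool(deltas=[{"tx": 0,"ty": 0,"tz": 0,"twist": -0.25}])

```text
time: 28.48
position: [0.5091, -0.0301, 0.0999]
ee_rot: [[-0.003, 0.998, -0.063], [0.003, -0.063, -0.998], [-1.0, -0.003, -0.002]]
force: [-7.7, 4.5, 14.5]
finger_gap: 0.401
```

```bash
python3 q.py 2
```

```text
t 28.57 yaw -3.62 F [-14.5  -6.8  -3.7] jt6 [-0.1387 -0.1616 -0.1291] Tz [-0.16  -0.082 -0.159] rest -0.159
```

servo_tool(deltas=[{"tx": 0,"ty": 0,"tz": 0,"twist": -0.25}])

```text
time: 28.7
position: [0.509, -0.0301, 0.0998]
ee_rot: [[-0.003, 0.998, -0.059], [0.003, -0.059, -0.998], [-1.0, -0.003, -0.002]]
force: [-7.5, 4.6, 14.0]
finger_gap: 0.4
```

```bash
python3 q.py 2
```

```text
t 28.80 yaw -3.37 F [-13.7  -7.2  -3.1] jt6 [-0.1676 -0.1963 -0.1633] Tz [-0.162 -0.143 -0.167] rest -0.167
```

The torque has climbed from 0.113 to 0.163 N m within about 0.75°, so the collar is on its stop and still below the 0.19 N m limit. Releasing.

servo_tool(deltas=[{"tx": 0,"ty": 0,"tz": 0,"twist": 0},{"tx": 0,"ty": 0,"tz": 0,"twist": 0},{"tx": 0,"ty": 0,"tz": 0,"twist": 0},{"tx": 0,"ty": 0,"tz": 0,"twist": 0}], grip=64)

```text
time: 29.3
position: [0.5103, -0.0315, 0.0983]
ee_rot: [[-0.0, 0.998, -0.059], [0.0, -0.059, -0.998], [-1.0, -0.0, 0.0]]
force: [-0.5, -0.3, -0.0]
finger_gap: 0.748
```

servo_tool(deltas=[{"tx": -15,"ty": 0,"tz": 0,"twist": 0},{"tx": -45,"ty": 0,"tz": 0,"twist": 0},{"tx": -85,"ty": 0,"tz": 0,"twist": 0},{"tx": -130,"ty": 0,"tz": 0,"twist": 0},{"tx": -130,"ty": 0,"tz": 0,"twist": 0}])

```text
time: 29.92
position: [0.5138, -0.0322, 0.2346]
ee_rot: [[0.011, 0.998, -0.058], [-0.003, -0.058, -0.998], [-1.0, 0.012, 0.002]]
force: [-0.7, 0.9, -0.4]
finger_gap: 0.749
```

```bash
python3 - <<'E'
from h import *
s=arm.read_state();print(s["position"],s["force"],s["time"],s["finger_gap"])
a=arm.grab_frame("scene")
A=a["image"][140:300,210:390,::-1];B=a["image"][165:215,300:356,::-1]
cv2.imwrite("pics/k.png",np.hstack([cv2.resize(A,(450,400),interpolation=2),cv2.resize(B,(340,400),interpolation=2)]))
E
```

```text
[ 0.51382321 -0.03220902  0.23459869] [-0.69314465  0.9488763  -0.41102752] 29.925 0.7492317123849094
```

View pics/k.png

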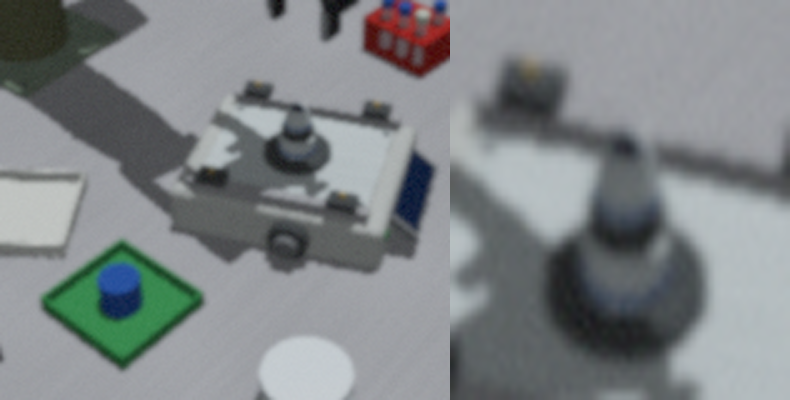

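The cap stands in the tray at (290,120), the objective is upright at (150,297), and the gripper is clear of everything. Handing in.

```bash
python3 -c "
from workcell import arm
print(arm.sign_off())"
```

```text
the job is handed in; nothing more can be done
None
```

The blue cap now stands open side down in the green tray, and the objective's collar is turned about 62° anticlockwise onto its end stop. I handed the job in at about 30 s of the 72 s allowed.

**End stop:** while the collar turned freely, the wrist torque stayed near 0.112 N m. It then rose to 0.163 N m over the last 0.75° or so, with a brief settling peak of 0.196 N m. I stopped there and released. That peak is just over the roughly 0.19 N m at which the objective begins to unscrew. The later readings did not stay that high, so I expect no more than a fraction of a degree of unscrewing.

**Last checks:**
- After release the force on the tool was about zero, and the gripper was raised clear.
- The last picture shows the cap upright in the tray and the objective standing in place. The red rack, white tray and dish stack, as far as they are in view, look undisturbed; the media bottle was outside that picture.

**Not confirmed by camera:**
- The white dot on the collar is too small to see at this resolution, so the stop is confirmed only by torque.
- I worked out the fingertip height on the collar from the gripper's dimensions. Contact was about 5 mm high, with the tips about 5 mm above the lower ring.

**Other notes:** my first three move calls were refused for a format error, before the arm had moved. While the collar was gripped, up to about 15 N upward and 8 N sideways acted on the tool.

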